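Check a weld with the thermometer, then hold the weldment up level

ROBOT

A 7-joint arm with a two-finger parallel gripper is mounted at the origin on the work surface. World frame = base frame: x ahead of the robot, y to its left, z up, the work surface at z = 0. Lengths are in m, angles in degrees, forces in N, time in s.
With the tool pointing down it reaches from about 0.425 to 0.825 m from the base axis. Payload 3.6 kg.
Tool frame: the origin (TCP) lies at the very end of the fingers, on their centre line; the grasp point (between the pads) lies 19 mm behind it; z points along the fingers, y is the direction in which the jaws open and shut (so a half turn about z gives the same grasp; the last joint's range is limited). The gripper opens to 93 mm and grips with 3 to 60 N. Pads are 15 mm wide; open, the fingers measure 128 mm over their backs; the gripper's body (75 mm by 188 mm) begins 65 mm behind the grasp point.
Start: joints at [61.851, 35.231, -0.722, 81.555, 0.464, 63.22, -2.315], TCP at [0.291, -0.581, 0.219] pointing down, gripper open.
Joint ranges: [-178.69, 178.69], [-17.37, 117.87], [-77.05, 75.6], [15.02, 138.74], [-78.02, 258.01], [0.78, 113.62], [-162.83, 162.83]. Speed limits (degrees/s): [159.86, 159.86, 180, 180, 180, 180, 180].

INTERFACE

Orientations are given as a 3x3 rotation matrix whose columns are the frame's x, y, z axes.
In Python, from bench import robot gives the robot as it stands. The module is installed in compiled form; this text tells all that it offers.
- The arm moves only by the tool arm_command, never from a script. Its argument "series" is a list that holds one entry, the list of rows, each a list of 7 numbers: the shift along the tool's x, y, z in cm, then the turn, a rotation vector about the tool's x, y, z in degrees, then the opening, from 0 (shut) to 1 (fully open). A call has 1 to 20 rows; each row is the pose to reach, as a shift and turn from the pose measured when the call began, along the tool's axes at that moment; what a row does not reach only later rows make up. A row lasts 1/8 s, in which the tool goes at most 62.5 mm and 10.7 degrees, less where a joint would pass 70% of its speed; a pose out of reach is approached as far as the arm can. A call with a gripper value outside its range is refused whole. The fingers move at their own pace and stop on an object; "squeeze" is the grip in N (left out, the last holds). Time passes only in rows, so rows that repeat a pose let the fingers close. It gives the time, the measured TCP pose, the force and the opening at its end, in the units of the state.
- robot.get_state(): the state, without advancing time (a new reading comes with each control period).
- robot.camera(name): name is "side" or "top" or "wrist"; returns (picture, depth): 400x640x3 uint8, red, green, blue; 400x640 float32, m along the optical axis (not along the pixel's ray), 0 where there is no reading.
- robot.camera_model(name): a dict with "fx", "fy", "cx", "cy" (pixels), "R" (3x3) and "t" (3): a world point X has camera coordinates R X + t; the wrist camera has in their place "hand_eye" (4x4, takes a point from camera to tool coordinates, whose origin is the TCP and whose axes are the flange's). Camera axes: x right, y down, z forward; pixel columns grow to the right and rows downward; lengths in m; the calibration is good to about 2 mm. A picture is of the moment at which its call begins: read the wrist's pose just before it. camera_model takes no time and is no camera call.
- robot.finish_job(): hands the job in, once; it reports no verdict.
The state is a dict: "time": time; "joint_pos": joint angles; "joint_vel": joint speeds; "tau": joint torques, N m; "position": TCP position; "tool_rot": TCP orientation; "contact_force": force on the tool from outside, world axes, zero at the start; "torque": the same for the moment, N m; "gripper_width": finger opening in m.
Only numpy, scipy, OpenCV 4.12 (cv2) and the standard library are available. Lean on these libraries where they do the work, as an engineer would, in place of code of your own. Each camera call takes 0.05 s, during which the arm holds its last target. There are 200 camera calls.

TASK

Take the pen-shaped thermometer out of its holder and hold it steady for about two seconds pointing straight down at the middle of the weld bead that crosses the steel weldment, its lens about 60 mm above the bead and never touching the weldment; then stand it back in its holder and let go of it. After that grip the weldment by its upright rib, lift it straight up about 100 mm off its fixture, keeping it level all the way, and hold it still and level above the fixture: the program finishes while still holding it in the air. Leave the other things on the table where they are.

Things in the scene. Friction and masses are not known exactly. Their poses are not given: they have to be found in the camera images.
- wand_mid (a point): centre (half-way up) of the thermometer: a loose round grey plastic wand, 180 mm long, 0.1 to 0.2 kg, upright, lens-down in its holder. z runs along it, away from the lens. Lower part: tube 20 mm thick, foot tapered to 16 mm over its last 8 mm. Upper part: handle 26 mm thick, from 22 to 90 mm above this point, clear of the holder for gripping from above.
- lens (a point): lens of the thermometer, the middle of its lower end, 90 mm below wand_mid along the wand; it looks along its own -z. Hidden in the holder at the start.
- holder_mouth (a point): centre of the hole's mouth in the top of the thermometer holder, a fixed black plastic block 70 x 70 mm and 60 mm high. The round hole is 28 mm wide and 50 mm deep, so a seated wand's lens is 50 mm below this point. z up.
- rib (a point): centre of the upright rib of the weldment (loose, bare steel, 0.6 to 0.9 kg, flat on the fixture). Rib 80 mm long (x), 8 thick (y), 50 high (z up, 25 either way from this point), standing on a plate 160 x 70 x 5 mm. The whole balances at the rib's middle. A round stub, 24 mm thick and 30 high, stands on the plate 54 mm from this point on -x; the weld bead is on +x.
- bead (a point): middle of the weld bead, on its top: a dark rippled bead about 7 mm wide across the plate's whole width, on the bare end of the plate away from the stub, 59 mm from rib along the weldment's +x and 22 mm below rib.
- fixture_top (a point): centre of the fixture's support level: fixed steel base 170 x 100 mm with two crosswise bars whose tops, 40 mm above the table, carry the weldment's plate. Four pins, 12 mm high and 8 mm thick, stand on the bars (at 55 mm along x and 43 mm along y either way) and leave about 4 mm beside the plate. x along the weldment's length, z up.
- weldment: the whole weldment: origin at the centre of the plate's underside, 12 mm along +x and 30 mm below rib; same axes.
- fixture: the fixture; origin 40 mm below fixture_top, on the table.
- wand: the whole thermometer; origin at its lens end, z along the wand away from the lens.
Mind the look-alikes: they are no part of the job. What is shaped like the weldment but purple is not meant.

How it is judged (in metres and radians):
On the way, in this order (a step that is already met when the one before it is completed fails the run):
1. the held thermometer points down at the middle of the bead, within 15 mm, from 25 to 110 mm away, held steady for a second (x of bead in the frame of lens between -0.015 and 0.015 m and y of bead in the frame of lens between -0.015 and 0.015 m and z of bead in the frame of lens between -0.11 and -0.025 m and angle between lens's own z axis and vertical below 0.2 rad and linear speed of wand below 0.03 m/s and contact force between wand and the fingers above 1 N and contact force between weldment and fixture above 1 N), for 1 s.
2. the thermometer stands in its holder again, let go (horizontal distance between lens and holder_mouth below 0.012 m and z of lens in the frame of holder_mouth below -0.04 m and angle between wand_mid's own z axis and vertical below 0.25 rad and contact force between wand and the fingers below 0.2 N), for 0.2 s.
3. the weldment is lifted off its fixture, level (z of rib in the frame of fixture_top between 0.085 and 0.21 m and horizontal distance between rib and fixture_top below 0.09 m and angle between rib's own z axis and vertical below 0.1 rad and linear speed of weldment below 0.02 m/s and angular speed of weldment below 0.15 rad/s and contact force between weldment and the fingers above 3 N and contact force between weldment and fixture below 0.1 N), for 0.2 s.
At the end, for the whole second after the job is handed in: The weldment is held by the fingers alone, 55 to 180 mm above its rest on the fixture and within 90 mm of being over the fixture's centre, level within 0.10 rad, still (under 20 mm/s and 0.15 rad/s), and the thermometer stands released in its holder, its lens at least 40 mm down the hole (all of step 2 and all of step 3); the arm keeps its last pose, push and grip.
It fails at once if the thermometer touches the weldment (contact force between wand and weldment above 1 N).
It fails at once if the weldment is tipped by more than 0.25 rad (angle between rib's own z axis and vertical above 0.25 rad).
It fails at once if one of the other things on the table is moved by more than 30 mm (distance of any of flange, angle, hammer, brush, spraycan, tipcup, offcut from where it was at the start of the episode above 0.03 m).
It also fails if it takes over 67 s, if anything falls off the work surface, if the arm or the gripper's body presses on something with over 40 N, if the wrist force passes 120 N, or if a joint passes its speed limit or range.

## Working session

There is one attempt and no reset: what is moved stays moved. The work goes in short steps, Python scripts to look and compute and a tool call to move; the robot and the scene stay as the last step left them, time stands still between calls to the robot, and variables do not carry over. Pictures are saved under pics/ and viewed, about 8 in all and at most 12, crops included, and the job is handed in when it is done.

Besides the shell and the picture viewer there is one more tool, called after "Emit:" by a JSON object that holds its "api" and its "payload", one argument or row to a line. arm_command: Moves the arm, as the interface text tells. Its arguments: {"type":"object","properties":{"series":{"type":"array","items":{"type":"array","items":{"type":"array","items":{"type":"number"}}}},"squeeze":{"type":"number"}},"required":["series"]}

```bash
mkdir -p pics; cat > h.py <<'E'
import numpy as np, cv2
from bench import robot
np.set_printoptions(precision=4,suppress=True)
def cam(name):
    s=robot.get_state(); rgb,d=robot.camera(name); m=robot.camera_model(name)
    if name=="wrist":
        T=np.eye(4);T[:3,:3]=s["tool_rot"];T[:3,3]=s["position"];T=T@np.array(m["hand_eye"])
    else:
        R=np.array(m["R"]);T=np.eye(4);T[:3,:3]=R.T;T[:3,3]=-R.T@np.array(m["t"])
    return rgb,d,m,T
def cloud(d,m,T):
    v,u=np.mgrid[:d.shape[0],:d.shape[1]]
    P=np.stack([(u-m["cx"])/m["fx"]*d,(v-m["cy"])/m["fy"]*d,d],-1)
    W=P@T[:3,:3].T+T[:3,3]; W[d<=0]=np.nan
    return W
def ray(u,v,z,m,T):
    r=T[:3,:3]@np.array([(u-m["cx"])/m["fx"],(v-m["cy"])/m["fy"],1]); return T[:3,3]+r*(z-T[2,3])/r[2]
def save(n,rgb): cv2.imwrite("pics/"+n+".png",cv2.cvtColor(rgb,cv2.COLOR_RGB2BGR))
E
python3 - <<'E'
from h import *
s=robot.get_state();print(s)
for n in("top","side"):
    rgb,d,m,T=cam(n);save(n+"0",rgb);np.savez("/tmp/"+n,rgb=rgb,d=d,T=T);print(n,T,m["fx"],m["cx"],m["cy"],(d>0).mean())
print(robot.camera_model("wrist"))
E
```

```text
{'time': 0.0, 'joint_pos': array([61.8516, 35.2884, -0.7223, 81.6395,  0.4625, 63.2191, -2.3159]), 'joint_vel': array([ 0.0271,  0.0144,  0.0171,  0.0839, -0.0326, -0.0232, -0.0064]), 'tau': array([ -0.0007, -45.8937,   0.2089, -16.5742,  -0.0611,   0.0204,
         0.0002]), 'position': array([ 0.291 , -0.5803,  0.2175]), 'tool_rot': array([[ 0.8939,  0.4482, -0.0011],
       [ 0.4483, -0.8939,  0.0022],
       [-0.    , -0.0025, -1.    ]]), 'contact_force': array([-0.0595,  0.9246,  0.1279]), 'torque': array([ 0.0052, -0.0003,  0.0532]), 'gripper_width': 0.0931331265674635}
top [[ 0.0036 -0.9961  0.0877  0.4493]
 [-1.     -0.0034  0.002   0.0547]
 [-0.0017 -0.0877 -0.9961  1.0482]
 [ 0.      0.      0.      1.    ]] 369.5695391428361 325.0876859375183 193.54380700691533 0.9961875
side [[ 0.9839 -0.1267  0.1261  0.4093]
 [-0.1785 -0.7305  0.6592 -0.5184]
 [ 0.0086 -0.6711 -0.7413  0.7357]
 [ 0.      0.      0.      1.    ]] 393.50955827775834 316.5701874147782 196.45920836282403 0.99598828125
{'fx': 290.0623514297891, 'fy': 290.0623514297891, 'cx': 321.410302705053, 'cy': 197.88683903597325, 'hand_eye': array([[ 0.0005, -0.953 , -0.3029,  0.0849],
       [ 1.    ,  0.0005,  0.    , -0.0009],
       [ 0.0002, -0.3029,  0.953 , -0.1674],
       [ 0.    ,  0.    ,  0.    ,  1.    ]])}
```

View pics/top0.png

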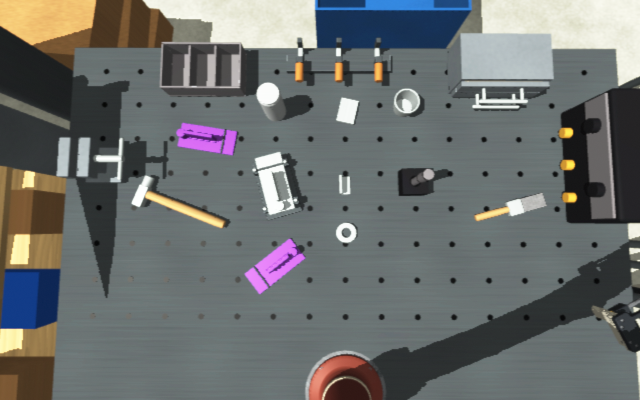

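View pics/side0.png

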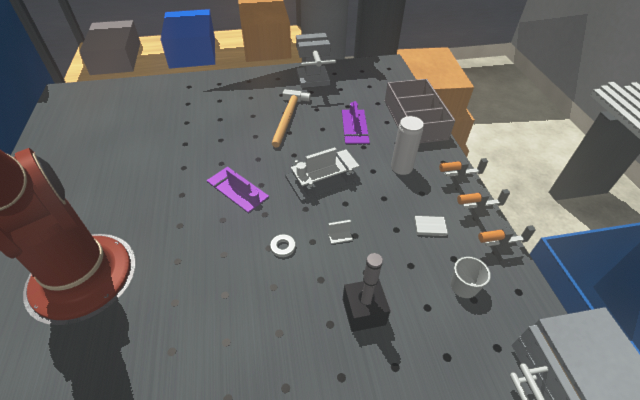

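The top view shows the weldment at about (277,184), with its bare end towards row 160 or 210, and the holder at (417,181) with the wand's head at (427,174). In the side view the stub is at (300,171), the rib at (322,160), the bare end at (348,160), and the wand's head at (373,260). Next I measure both from depth.

```bash
python3 - <<'E'
from h import *
A=[]
for n in("top","side"):
    z=np.load("/tmp/%s.npz"%n); m=robot.camera_model(n); W=cloud(z["d"],m,z["T"])
    box={"top":((390,155,445,200),(245,145,310,222)),"side":((335,245,400,335),(280,140,365,200))}[n]
    for k,(a,b,c,e) in zip("wand weld".split(),box):
        P=W[b:e,a:c].reshape(-1,3); P=P[~np.isnan(P[:,0])]
        print(n,k,"table z",np.percentile(P[:,2],[1,5,50,99.5]))
        for lo,hi in ([(.05,.07),(.075,.13),(.14,.18),(.18,.25)] if k=="wand" else [(.03,.042),(.042,.052),(.055,.072),(.075,.09),(.09,.11)]):
            Q=P[(P[:,2]>lo)&(P[:,2]<hi)]
            if len(Q)>5:
                r=cv2.minAreaRect((Q[:,:2]*1000).astype(np.float32)); print(lo,hi,len(Q),Q.mean(0),np.median(Q[:,2]),"rect",r)
    x0,y0,x1,y1=box[1]; A.append(cv2.resize(z["rgb"][y0-10:y1+10,x0-10:x1+10],None,fx=4 if n=="side" else 4,fy=4))
h=max(a.shape[0] for a in A); A=[cv2.copyMakeBorder(a,0,h-a.shape[0],0,0,0) for a in A]
o=np.hstack(A); print(o.shape); save("crop",cv2.resize(o,(790,int(o.shape[0]*790/o.shape[1]))))
E
```

```text
top wand table z [-0.0044 -0.0029  0.0014  0.1915]
0.05 0.07 522 [ 0.5695 -0.1799  0.0596] 0.05970614287736181 rect ((571.712646484375, -185.52676391601562), (70.36776733398438, 69.86322784423828), 0.30358561873435974)
0.075 0.13 36 [ 0.5683 -0.1794  0.1013] 0.09726801059822476 rect ((568.4837646484375, -181.28407287597656), (23.08953094482422, 13.346888542175293), 23.288715362548828)
0.14 0.18 48 [ 0.5676 -0.1775  0.1604] 0.16037899217483637 rect ((568.47802734375, -180.52499389648438), (25.35363006591797, 12.209424018859863), 32.113311767578125)
0.18 0.25 106 [ 0.5714 -0.1849  0.1894] 0.18965445796634595 rect ((571.7514038085938, -185.3788299560547), (24.487686157226562, 25.414337158203125), 69.44790649414062)
top weld table z [-0.0042 -0.0026  0.0025  0.096 ]
0.03 0.042 177 [0.5625 0.1916 0.0398] 0.040486414086117195 rect ((565.898193359375, 194.32058715820312), (157.5513153076172, 99.92972564697266), 16.261859893798828)
0.042 0.052 1246 [0.5707 0.1953 0.0454] 0.04527174587120597 rect ((566.8583984375, 195.09091186523438), (160.33604431152344, 97.15526580810547), 15.17592525482177
[... 1410 characters left out ...]
40283203), 15.607956886291504)
0.042 0.052 846 [0.5709 0.1859 0.045 ] 0.04461749777370655 rect ((566.27783203125, 194.738037109375), (160.82974243164062, 95.73231506347656), 15.405216217041016)
0.055 0.072 199 [0.54   0.1843 0.064 ] 0.06440651487122295 rect ((542.8344116210938, 182.1981201171875), (104.06404876708984, 19.826229095458984), 9.226261138916016)
0.075 0.09 147 [0.5488 0.188  0.082 ] 0.08183224978997028 rect ((542.3843383789062, 191.2108612060547), (101.19013977050781, 22.068695068359375), 20.089418411254883)
0.09 0.11 108 [0.5525 0.1914 0.0934] 0.09345846343549935 rect ((554.525634765625, 191.790771484375), (79.6069107055664, 12.210320472717285), 12.404407501220703)
(388, 760, 3)
```

View pics/crop.png

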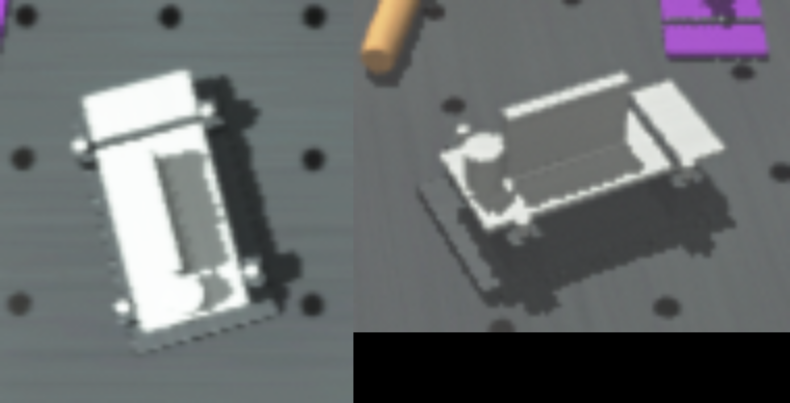

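The crop confirms the weldment: stub at the near (low x) end, bead at the far end. Both views agree on rib (0.555, 0.1915) with its top at z≈0.095, axis about 15.3°, bead ≈(0.612, 0.207, 0.048), and wand/holder ≈(0.571, −0.185) with the wand's top at 0.190. I'll move above the wand and turn to yaw 15.3°.

Emit:
{"api": "arm_command", "payload": {
  "series": [
    [[4,-2,-1,0,0,1,1],[8,-4.3,-2,0,0,2,1],[12,-6.4,-3,0,0,3,1],[16.5,-8.8,-3,0,0,4,1],[21,-11.2,-3,0,0,5,1],[25.5,-13.6,-3,0,0,6.5,1],[30,-16,-3,0,0,8,1],[34.5,-18.4,-3,0,0,9.5,1],[38.5,-20.5,-3,0,0,11.3,1],[41.5,-22.1,-3,0,0,11.3,1],[42.7,-22.8,-3,0,0,11.3,1],[42.7,-22.8,-3,0,0,11.3,1],[42.7,-22.8,-3,0,0,11.3,1],[42.7,-22.8,-3,0,0,11.3,1]]
  ],
  "squeeze": 25
}}

```text
time: 1.85
position: [0.5696, -0.1872, 0.2482]
tool_rot: [[0.965, 0.261, -0.002], [0.261, -0.965, 0.001], [-0.001, -0.001, -1.0]]
contact_force: [-0.8, -0.3, -0.6]
gripper_width: 0.0928
```

```bash
python3 - <<'E'
from h import *
s=robot.get_state();print(s["time"],s["position"],s["tool_rot"])
rgb,d,m,T=cam("wrist");save("w1",rgb);W=cloud(d,m,T)
np.savez("/tmp/w1",rgb=rgb,d=d,T=T)
P=W.reshape(-1,3);P=P[~np.isnan(P[:,0])];P=P[np.hypot(P[:,0]-.571,P[:,1]+.185)<.06]
for lo,hi in[(.05,.07),(.13,.18),(.183,.2)]:
    Q=P[(P[:,2]>lo)&(P[:,2]<hi)]
    if len(Q)>9: print(lo,len(Q),np.median(Q,0),cv2.minAreaRect((Q[:,:2]*1000).astype(np.float32)),cv2.minEnclosingCircle((Q[:,:2]*1000).astype(np.float32)))
E
```

```text
1.85 [ 0.5696 -0.1872  0.2482] [[ 0.9652  0.2614 -0.0016]
 [ 0.2614 -0.9652  0.0011]
 [-0.0012 -0.0014 -1.    ]]
0.05 2311 [ 0.5823 -0.1781  0.0611] ((571.6058349609375, -184.9901123046875), (70.34127807617188, 70.08269500732422), 1.4569910764694214) ((571.6594848632812, -184.71011352539062), 49.0684700012207)
0.13 367 [ 0.5825 -0.182   0.156 ] ((578.642578125, -182.55799865722656), (11.208327293395996, 25.686002731323242), 18.280872344970703) ((573.6035766601562, -184.22256469726562), 12.846619606018066)
0.183 804 [ 0.5732 -0.1846  0.191 ] ((572.0743408203125, -184.84300231933594), (25.447418212890625, 25.7572078704834), 68.24724578857422) ((571.847412109375, -184.93502807617188), 13.179668426513672)
```

View pics/w1.png

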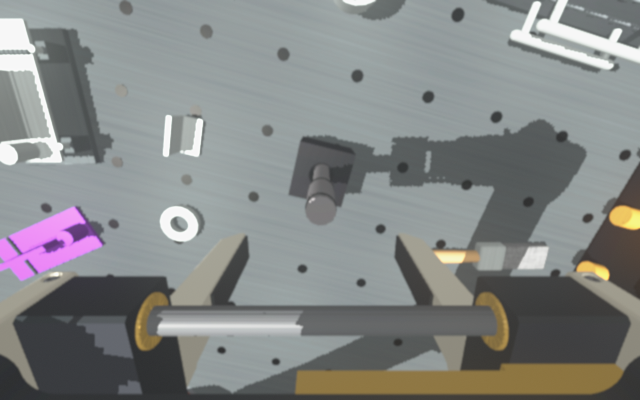

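The wrist view shows the wand's head at (320,208) and the holder at (323,172). Wrist, top and side measurements agree to within 1 mm. I'll centre on the wand and descend.

Emit:
{"api": "arm_command", "payload": {
  "series": [
    [[0.3,-0.15,0,0,0,0,1],[0.3,-0.15,0,0,0,0,1],[0.3,-0.15,2.5,0,0,0,1],[0.3,-0.15,5,0,0,0,1],[0.3,-0.15,7.5,0,0,0,1],[0.3,-0.15,9.5,0,0,0,1],[0.3,-0.15,10.5,0,0,0,1],[0.3,-0.15,10.7,0,0,0,1],[0.3,-0.15,10.7,0,0,0,1],[0.3,-0.15,10.7,0,0,0,1]]
  ]
}}

```text
time: 3.15
position: [0.5728, -0.1847, 0.1421]
tool_rot: [[0.965, 0.262, 0.0], [0.262, -0.965, 0.001], [0.001, -0.001, -1.0]]
contact_force: [0.4, 0.1, 0.0]
gripper_width: 0.0929
```

Emit:
{"api": "arm_command", "payload": {
  "series": [
    [[0,0,0,0,0,0,0.2],[0,0,0,0,0,0,0.2],[0,0,0,0,0,0,0],[0,0,0,0,0,0,0],[0,0,0,0,0,0,0],[0,0,0,0,0,0,0],[0,0,0,0,0,0,0],[0,0,0,0,0,0,0],[0,0,0,0,0,0,0],[0,0,0,0,0,0,0]]
  ],
  "squeeze": 25
}}

```text
time: 4.4
position: [0.5727, -0.1847, 0.1421]
tool_rot: [[0.965, 0.262, 0.0], [0.262, -0.965, 0.001], [0.001, -0.001, -1.0]]
contact_force: [-0.5, 0.4, 0.1]
gripper_width: 0.0257
```

Emit:
{"api": "arm_command", "payload": {
  "series": [
    [[0,0,-0.5,0,0,0,0],[0,0,-1.5,0,0,0,0],[0,0,-3,0,0,0,0],[0,0,-4.5,0,0,0,0],[0,0,-6,0,0,0,0],[0,0,-8,0,0,0,0],[0,0,-10,0,0,0,0],[0,0,-11.5,0,0,0,0],[0,0,-12,0,0,0,0],[0,0,-12,0,0,0,0],[0,0,-12,0,0,0,0]]
  ]
}}

```text
time: 5.78
position: [0.5722, -0.1846, 0.2612]
tool_rot: [[0.965, 0.262, -0.001], [0.262, -0.965, 0.001], [-0.001, -0.002, -1.0]]
contact_force: [0.1, 0.6, -2.6]
gripper_width: 0.0255
```

```bash
cat > wand.py <<'E'
from h import *
# lower tube of the held wand seen by the wrist camera and side camera; axis fit
s=robot.get_state();p=s["position"];print(s["time"],p,s["gripper_width"])
for n in("side","wrist","top"):
    rgb,d,m,T=cam(n);W=cloud(d,m,T);zl=p[2]-.132
    near=(np.hypot(W[...,0]-p[0],W[...,1]-p[1])<.035)&(W[...,2]>zl-.004)&(W[...,2]<p[2]-.006)
    P=W[near]
    print(n,len(P),"z",np.percentile(P[:,2],[0.5,99]) if len(P) else "")
    c=T[:3,3]
    for a in np.arange(zl,p[2]-.01,.02):
        Q=P[(P[:,2]>=a)&(P[:,2]<a+.02)]
        if len(Q)>12:
            v=(c-Q.mean(0))[:2];v/=np.linalg.norm(v);t=np.array([-v[1],v[0]])
            lat=Q[:,:2]@t; fr=np.percentile(Q[:,:2]@v,97); mid=(lat.max()+lat.min())/2
            print("  z%.3f n%d width %.4f centre"%(a+.01,len(Q),np.ptp(lat)),t*mid+v*(fr-.010))
    save("h_%s_%d"%(n,s["time"]*100),rgb)
E
python3 wand.py
```

```text
5.775 [ 0.5722 -0.1846  0.2612] 0.025532828204282015
side 495 z [0.1324 0.2543]
  z0.139 n54 width 0.0193 centre [ 0.5702 -0.1841]
  z0.159 n71 width 0.0190 centre [ 0.5698 -0.1847]
  z0.179 n81 width 0.0194 centre [ 0.5697 -0.1849]
  z0.199 n84 width 0.0190 centre [ 0.5699 -0.1843]
  z0.219 n94 width 0.0191 centre [ 0.5701 -0.1844]
  z0.239 n82 width 0.0243 centre [ 0.5687 -0.1868]
  z0.259 n29 width 0.0185 centre [ 0.5655 -0.1851]
wrist 988 z [0.1391 0.2546]
  z0.139 n51 width 0.0195 centre [ 0.5705 -0.1842]
  z0.159 n106 width 0.0195 centre [ 0.5707 -0.1845]
  z0.179 n133 width 0.0198 centre [ 0.5707 -0.1844]
  z0.199 n170 width 0.0197 centre [ 0.5707 -0.1843]
  z0.219 n214 width 0.0197 centre [ 0.5708 -0.1843]
  z0.239 n142 width 0.0253 centre [ 0.5736 -0.1834]
  z0.259 n172 width 0.0264 centre [ 0.5738 -0.1834]
top 1 z [0.199 0.199]
```

The wand is vertical to under 1° and its lens is about 1 mm from the TCP's xy. I'll carry it above the bead.

Emit:
{"api": "arm_command", "payload": {
  "series": [
    [[0.15,-0.4,0,0,0,0,0],[0.6,-1.5,0,0,0,0,0],[1.2,-3.2,0,0,0,0,0],[2.1,-5.5,0,0,0,0,0],[3.2,-8.3,0,0,0,0,0],[4.5,-11.5,0,0,0,0,0],[5.8,-14.9,0,0,0,0,0],[7.1,-18.3,0,0,0,0,0],[8.4,-21.7,0,0,0,0,0],[9.7,-25.1,0,0,0,0,0],[11,-28.4,0,0,0,0,0],[12.1,-31.2,0,0,0,0,0],[13,-33.5,0,0,0,0,0],[13.6,-35.2,0,0,0,0,0],[14,-36.2,0,0,0,0,0],[14.2,-36.7,0,0,0,0,0],[14.2,-36.7,0,0,0,0,0],[14.2,-36.7,0,0,0,0,0],[14.2,-36.7,0,0,0,0,0]]
  ]
}}

```text
time: 8.3
position: [0.6135, 0.2057, 0.2619]
tool_rot: [[0.965, 0.261, -0.001], [0.261, -0.965, 0.001], [-0.001, -0.001, -1.0]]
contact_force: [-0.4, 0.6, -1.8]
gripper_width: 0.0258
```

```bash
python3 wand.py; python3 - <<'E'
from h import *
# bead: dark band within plate, wrist + stored top/side (before the arm was in the way)
def bead(rgb,d,m,T,n):
    W=cloud(d,m,T);a=np.radians(15.3);e=np.array([np.cos(a),np.sin(a)]);f=np.array([-e[1],e[0]])
    q=W[...,:2]-[.555,.1915];x=q@e;y=q@f
    g=cv2.cvtColor(rgb,cv2.COLOR_RGB2GRAY)
    pl=(x>.044)&(x<.088)&(abs(y)<.025)&(abs(W[...,2]-.046)<.008)
    if pl.sum()<20: print(n,"few");return
    for y0 in(-.02,0,.02):
        k=pl&(abs(y-y0)<.012)
        dk=k&(g<np.percentile(g[k],85)-50)
        v,u=np.nonzero(dk)
        if len(v): X=np.array([ray(i,j,.048,m,T)[:2]-[.555,.1915] for i,j in zip(u,v)]);print(n,y0,len(v),"x along",np.median(X@e),np.ptp(X@e),"z",np.median(W[dk][:,2]))
for n in("top","side"):
    z=np.load("/tmp/%s.npz"%n);bead(z["rgb"],z["d"],robot.camera_model(n),z["T"],n)
r=cam("wrist");bead(*r,"wrist");save("w2",r[0])
E
```

```text
8.3 [0.6135 0.2057 0.2619] 0.025811044049395434
side 392 z [0.1318 0.2552]
  z0.140 n47 width 0.0173 centre [0.6116 0.2057]
  z0.160 n59 width 0.0195 centre [0.6113 0.2056]
  z0.180 n55 width 0.0191 centre [0.6107 0.205 ]
  z0.200 n67 width 0.0192 centre [0.6114 0.2055]
  z0.220 n67 width 0.0196 centre [0.611 0.205]
  z0.240 n70 width 0.0240 centre [0.6108 0.2018]
  z0.260 n27 width 0.0240 centre [0.6108 0.2033]
wrist 989 z [0.1403 0.2553]
  z0.140 n51 width 0.0186 centre [0.6118 0.2059]
  z0.160 n109 width 0.0196 centre [0.6119 0.2061]
  z0.180 n134 width 0.0196 centre [0.6118 0.206 ]
  z0.200 n166 width 0.0195 centre [0.6119 0.2062]
  z0.220 n216 width 0.0199 centre [0.6119 0.2063]
  z0.240 n146 width 0.0244 centre [0.6151 0.2069]
  z0.260 n167 width 0.0264 centre [0.6149 0.2072]
top 59 z [0.1369 0.2487]
  z0.160 n14 width 0.0170 centre [0.6131 0.2043]
  z0.200 n14 width 0.0130 centre [0.6138 0.2031]
top -0.02 17 x along 0.059319742824937266 0.006785967762695605 z 0.04856737569901892
top 0 20 x along 0.05922517711760249 0.006433216365935392 z 0.048348149881876745
top 0.02 14 x along 0.058948809389214124 0.0060668131882574 z 0.047648396906525003
side -0.02 14 x along 0.05694564755742326 0.008017949597816924 z 0.0469062474959685
side 0 19 x along 0.056826281111820594 0.008167039119201122 z 0.04758156342106945
side 0.02 14 x along 0.05777855088131002 0.007627983493301224 z 0.046920448722109986
wrist -0.02 52 x along 0.059300021625849485 0.004138070235979785 z 0.04940177445809227
wrist 0 69 x along 0.058661274781517114 0.0041498248970321255 z 0.04919592170213627
wrist 0.02 50 x along 0.05868557790862707 0.004138414503703253 z 0.049301632147304264
```

View pics/w2.png

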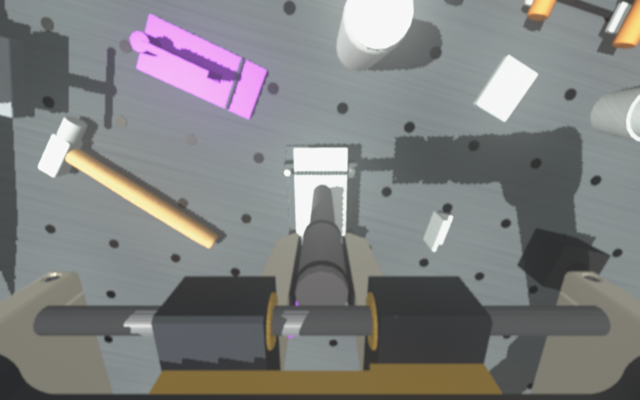

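The wrist view shows the bead at (320,173) just ahead of the wand. Measured bead is (0.612, 0.207, 0.048) and the lens is within 1–2 mm of that in xy. I'll lower it and hold.

Emit:
{"api": "arm_command", "payload": {
  "series": [
    [[0,-0.1,0.7,0,0,0,0],[0,-0.1,1.5,0,0,0,0],[0,-0.1,2.1,0,0,0,0],[0,-0.1,2.2,0,0,0,0],[0,-0.1,2.2,0,0,0,0],[0,-0.1,2.2,0,0,0,0],[0,-0.1,2.2,0,0,0,0],[0,-0.1,2.2,0,0,0,0],[0,-0.1,2.2,0,0,0,0],[0,-0.1,2.2,0,0,0,0],[0,-0.1,2.2,0,0,0,0],[0,-0.1,2.2,0,0,0,0],[0,-0.1,2.2,0,0,0,0],[0,-0.1,2.2,0,0,0,0],[0,-0.1,2.2,0,0,0,0],[0,-0.1,2.2,0,0,0,0],[0,-0.1,2.2,0,0,0,0],[0,-0.1,2.2,0,0,0,0],[0,-0.1,2.2,0,0,0,0],[0,-0.1,2.2,0,0,0,0]]
  ]
}}

```text
time: 11.0
position: [0.6131, 0.2074, 0.2399]
tool_rot: [[0.965, 0.262, -0.001], [0.262, -0.965, 0.001], [-0.001, -0.001, -1.0]]
contact_force: [-0.5, -0.3, -1.2]
gripper_width: 0.0256
```

```bash
python3 wand.py | head -5; python3 wand.py|grep -A3 wrist
```

```text
11.0 [0.6131 0.2074 0.2399] 0.025649142064262716
side 375 z [0.1083 0.2321]
  z0.118 n44 width 0.0177 centre [0.6108 0.2073]
  z0.138 n57 width 0.0197 centre [0.6105 0.2068]
  z0.158 n54 width 0.0177 centre [0.6106 0.2058]
wrist 988 z [0.1178 0.2334]
  z0.118 n52 width 0.0186 centre [0.6113 0.2074]
  z0.138 n103 width 0.0196 centre [0.6115 0.2076]
  z0.158 n136 width 0.0196 centre [0.6115 0.2076]
```

Held for 2+ s within about 1 mm of the bead's middle, lens 60 mm above it. Now back over the holder.

Emit:
{"api": "arm_command", "payload": {
  "series": [
    [[0,0,-0.8,0,0,0,0],[-0.2,0.4,-1.8,0,0,0,0],[-0.6,1.5,-2.2,0,0,0,0],[-1.2,3.2,-2.2,0,0,0,0],[-2.1,5.5,-2.2,0,0,0,0],[-3.2,8.3,-2.2,0,0,0,0],[-4.5,11.5,-2.2,0,0,0,0],[-5.8,14.9,-2.2,0,0,0,0],[-7.1,18.3,-2.2,0,0,0,0],[-8.4,21.7,-2.2,0,0,0,0],[-9.7,25.1,-2.2,0,0,0,0],[-11,28.4,-2.2,0,0,0,0],[-12.1,31.2,-2.2,0,0,0,0],[-13,33.7,-2.2,0,0,0,0],[-13.6,35.4,-2.2,0,0,0,0],[-14,36.4,-2.2,0,0,0,0],[-14.1,36.8,-2.2,0,0,0,0],[-14.1,36.8,-2.2,0,0,0,0],[-14.1,36.8,-2.2,0,0,0,0]]
  ]
}}

```text
time: 13.68
position: [0.5735, -0.1834, 0.2614]
tool_rot: [[0.965, 0.263, -0.001], [0.263, -0.965, 0.002], [-0.0, -0.002, -1.0]]
contact_force: [-0.4, -0.1, -2.0]
gripper_width: 0.0253
```

```bash
python3 wand.py
```

```text
13.675 [ 0.5735 -0.1834  0.2614] 0.02529807994190121
side 497 z [0.1321 0.2544]
  z0.139 n59 width 0.0192 centre [ 0.5713 -0.1831]
  z0.159 n71 width 0.0192 centre [ 0.5714 -0.1832]
  z0.179 n80 width 0.0189 centre [ 0.5713 -0.1833]
  z0.199 n84 width 0.0194 centre [ 0.5712 -0.1832]
  z0.219 n92 width 0.0193 centre [ 0.5714 -0.1832]
  z0.239 n81 width 0.0240 centre [ 0.5691 -0.1852]
  z0.259 n30 width 0.0173 centre [ 0.5665 -0.1846]
wrist 991 z [0.1394 0.2548]
  z0.139 n53 width 0.0195 centre [ 0.5718 -0.183 ]
  z0.159 n107 width 0.0195 centre [ 0.5719 -0.1833]
  z0.179 n134 width 0.0198 centre [ 0.5721 -0.1831]
  z0.199 n168 width 0.0197 centre [ 0.5721 -0.1831]
  z0.219 n213 width 0.0197 centre [ 0.572  -0.1832]
  z0.239 n147 width 0.0253 centre [ 0.575  -0.1822]
  z0.259 n169 width 0.0264 centre [ 0.5751 -0.1822]
top 2 z [0.2049 0.2058]
```

Emit:
{"api": "arm_command", "payload": {
  "series": [
    [[-0.12,0.1,0,0,0,0,0],[-0.12,0.1,0.5,0,0,0,0],[-0.12,0.1,2,0,0,0,0],[-0.12,0.1,4,0,0,0,0],[-0.12,0.1,5.5,0,0,0,0],[-0.12,0.1,7,0,0,0,0],[-0.12,0.1,8.5,0,0,0,0],[-0.12,0.1,10,0,0,0,0],[-0.12,0.1,11,0,0,0,0],[-0.12,0.1,11.6,0,0,0,0],[-0.12,0.1,11.8,0,0,0,0],[-0.12,0.1,11.8,0,0,0,0],[-0.12,0.1,11.8,0,0,0,0],[-0.12,0.1,11.8,0,0,0,0]]
  ]
}}

```text
time: 15.58
position: [0.5726, -0.185, 0.1439]
tool_rot: [[0.965, 0.263, -0.0], [0.263, -0.965, 0.001], [0.0, -0.001, -1.0]]
contact_force: [0.4, -0.8, -2.1]
gripper_width: 0.0257
```

Emit:
{"api": "arm_command", "payload": {
  "series": [
    [[0,0,0.15,0,0,0,0],[0,0,0.15,0,0,0,0],[0,0,0.15,0,0,0,0.35],[0,0,0.15,0,0,0,0.5],[0,0,0.15,0,0,0,0.8],[0,0,0.15,0,0,0,1],[0,0,0.15,0,0,0,1],[0,0,0.15,0,0,0,1],[0,0,0.15,0,0,0,1],[0,0,-1.5,0,0,0,1],[0,0,-4,0,0,0,1],[0,0,-7,0,0,0,1],[0,0,-10,0,0,0,1],[0,0,-11.5,0,0,0,1],[0,0,-11.5,0,0,0,1],[0,0,-11.5,0,0,0,1]]
  ]
}}

```text
time: 17.58
position: [0.5719, -0.1849, 0.2577]
tool_rot: [[0.965, 0.263, -0.002], [0.263, -0.965, 0.002], [-0.002, -0.003, -1.0]]
contact_force: [0.2, 0.6, -0.2]
gripper_width: 0.0932
```

```bash
python3 - <<'E'
from h import *
for n in("wrist","top","side"):
    rgb,d,m,T=cam(n);W=cloud(d,m,T)
    P=W.reshape(-1,3);P=P[~np.isnan(P[:,0])];P=P[np.hypot(P[:,0]-.571,P[:,1]+.185)<.04]
    Q=P[(P[:,2]>.183)&(P[:,2]<.2)]
    if len(Q)>9: print(n,len(Q),np.median(Q,0),np.percentile(Q[:,2],[50,90]),cv2.minAreaRect((Q[:,:2]*1000).astype(np.float32)))
    if n=="side": save("s2",rgb)
E
```

```text
wrist 743 [ 0.5727 -0.1844  0.1912] [0.1912 0.1921] ((571.6329956054688, -184.92799377441406), (25.652965545654297, 25.451847076416016), 15.676218032836914)
side 196 [ 0.5694 -0.187   0.1891] [0.1891 0.1905] ((570.3736572265625, -185.5546417236328), (24.93246078491211, 25.110395431518555), 47.35319137573242)
```

The wand is standing in its holder (top at 0.191, same place as before). Now above the rib.

Emit:
{"api": "arm_command", "payload": {
  "series": [
    [[0.2,-1,0,0,0,0,1],[0.8,-3.4,0,0,0,0,1],[1.7,-7.5,0,0,0,0,1],[2.7,-12,0,0,0,0,1],[3.7,-16.5,0,0,0,0,1],[4.7,-21,0,0,0,0,1],[5.7,-25.5,0,0,0,0,1],[6.7,-30,0,0,0,0,1],[7.5,-33.5,0,0,0,0,1],[8.1,-36,0,0,0,0,1],[8.25,-36.7,0,0,0,0,1],[8.25,-36.7,0,0,0,0,1],[8.25,-36.7,0,0,0,0,1],[8.25,-36.7,0,0,0,0,1]]
  ]
}}

```text
time: 19.48
position: [0.5555, 0.1893, 0.2584]
tool_rot: [[0.965, 0.261, -0.002], [0.261, -0.965, 0.001], [-0.002, -0.002, -1.0]]
contact_force: [0.5, -1.0, -0.5]
gripper_width: 0.0928
```

```bash
python3 - <<'E'
from h import *
s=robot.get_state();print(s["position"],s["tool_rot"][:,0])
rgb,d,m,T=cam("wrist");save("w3",rgb);W=cloud(d,m,T)
P=W.reshape(-1,3);P=P[~np.isnan(P[:,0])];P=P[np.hypot(P[:,0]-.555,P[:,1]-.1915)<.06]
for lo,hi in[(.03,.05),(.091,.1)]:
    Q=P[(P[:,2]>lo)&(P[:,2]<hi)]; print(len(Q),np.median(Q,0),cv2.minAreaRect((Q[:,:2]*1000).astype(np.float32)))
E
```

```text
[0.5555 0.1893 0.2584] [ 0.9654  0.2606 -0.002 ]
3823 [0.5596 0.1948 0.0463] ((556.5558471679688, 189.44927978515625), (117.71122741699219, 91.3701400756836), 12.839428901672363)
459 [0.5574 0.1939 0.0962] ((555.4048461914062, 193.52914428710938), (79.00663757324219, 7.259415149688721), 15.1704683303833)
```

View pics/w3.png

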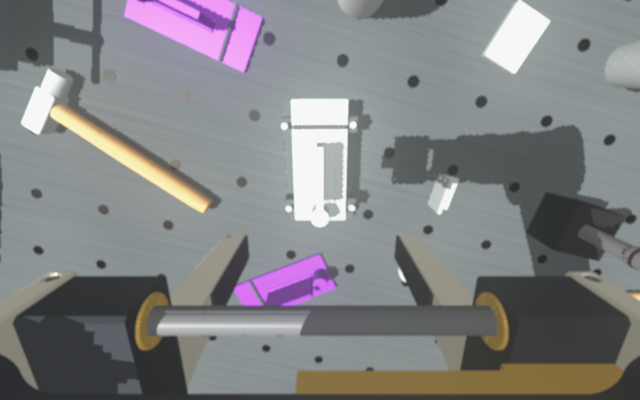

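The wrist view shows the rib along (320,145–200) between the fingers' planes, with the stub near (320,215) and the bead at (320,126). Views put the rib centre at (0.555, 0.1915–0.1935), so I'll use 0.1925 and descend.

Emit:
{"api": "arm_command", "payload": {
  "series": [
    [[0.05,-0.3,1,0,0,0,1],[0.05,-0.3,3,0,0,0,1],[0.05,-0.3,6,0,0,0,1],[0.05,-0.3,9,0,0,0,1],[0.05,-0.3,12,0,0,0,1],[0.05,-0.3,14,0,0,0,1],[0.05,-0.3,16,0,0,0,1],[0.05,-0.3,18,0,0,0,1],[0.05,-0.3,19.3,0,0,0,1],[0.05,-0.3,19.8,0,0,0,1],[0.05,-0.3,20,0,0,0,1],[0.05,-0.3,20,0,0,0,1],[0.05,-0.3,20,0,0,0,1],[0.05,-0.3,20,0,0,0,1]]
  ]
}}

```text
time: 21.28
position: [0.5549, 0.193, 0.0589]
tool_rot: [[0.965, 0.261, -0.002], [0.261, -0.965, 0.002], [-0.001, -0.002, -1.0]]
contact_force: [-0.6, -0.2, 0.1]
gripper_width: 0.0932
```

```bash
python3 - <<'E'
from h import *
s=robot.get_state();p=s["position"];R=s["tool_rot"];print(p,R[:,0])
for n in("wrist","side"):
    rgb,d,m,T=cam(n);W=cloud(d,m,T);P=W.reshape(-1,3);P=P[~np.isnan(P[:,0])];P=P[np.hypot(P[:,0]-.555,P[:,1]-.1925)<.075]
    L=(P-p)@R  # tool coords
    Q=L[(P[:,2]>.088)&(P[:,2]<.1)&(abs(L[:,1])<.02)];print(n,len(Q),"rib top in tool y",np.percentile(Q[:,1],[2,50,98]),"x",np.ptp(Q[:,0]))
save("s3",cam("side")[0][80:260,220:420].repeat(3,0).repeat(3,1))
E
```

```text
[0.5549 0.193  0.0589] [ 0.9654  0.2609 -0.0012]
wrist 1739 rib top in tool y [-0.004  -0.0001  0.0036] x 0.081081698219213
side 51 rib top in tool y [-0.0045  0.002   0.0053] x 0.031130134485537572
```

View pics/s3.png

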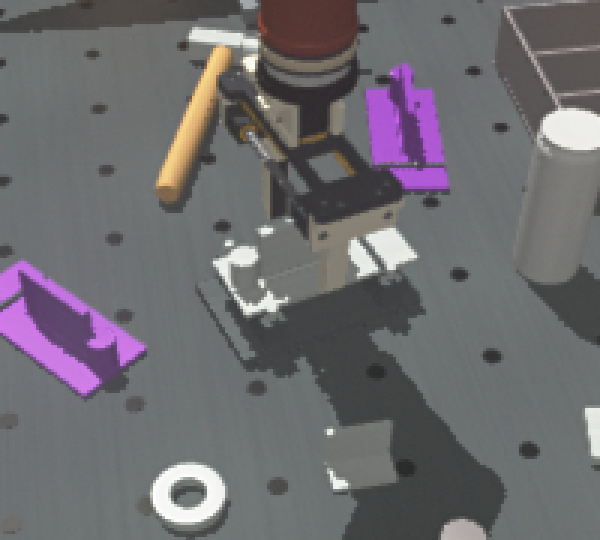

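The side crop shows the fingers straddling the rib mid-length, clear of the pins, and the wrist depth puts the rib centred in the jaws. Closing.

Emit:
{"api": "arm_command", "payload": {
  "series": [
    [[0,0,0,0,0,0,0.5],[0,0,0,0,0,0,0.25],[0,0,0,0,0,0,0.15],[0,0,0,0,0,0,0.1],[0,0,0,0,0,0,0],[0,0,0,0,0,0,0],[0,0,0,0,0,0,0],[0,0,0,0,0,0,0],[0,0,0,0,0,0,0],[0,0,0,0,0,0,0],[0,0,0,0,0,0,0],[0,0,0,0,0,0,0]]
  ],
  "squeeze": 48
}}

```text
time: 22.92
position: [0.5548, 0.1926, 0.0586]
tool_rot: [[0.965, 0.261, -0.002], [0.261, -0.965, 0.001], [-0.002, -0.002, -1.0]]
contact_force: [0.7, -1.4, 0.8]
gripper_width: 0.0079
```

Emit:
{"api": "arm_command", "payload": {
  "series": [
    [[0,0,-0.2,0,0,0,0],[0,0,-0.6,0,0,0,0],[0,0,-1.2,0,0,0,0],[0,0,-2,0,0,0,0],[0,0,-3,0,0,0,0],[0,0,-4,0,0,0,0],[0,0,-5,0,0,0,0],[0,0,-6,0,0,0,0],[0,0,-7,0,0,0,0],[0,0,-8,0,0,0,0],[0,0,-9,0,0,0,0],[0,0,-9.7,0,0,0,0],[0,0,-10.1,0,0,0,0],[0,0,-10.2,0,0,0,0],[0,0,-10.2,0,0,0,0],[0,0,-10.2,0,0,0,0],[0,0,-10.2,0,0,0,0],[0,0,-10.2,0,0,0,0],[0,0,-10.2,0,0,0,0],[0,0,-10.2,0,0,0,0]]
  ]
}}

```text
time: 25.42
position: [0.555, 0.1925, 0.1606]
tool_rot: [[0.965, 0.261, -0.002], [0.261, -0.965, 0.001], [-0.002, -0.002, -1.0]]
contact_force: [-0.8, 0.5, -6.6]
gripper_width: 0.0079
```

```bash
cat > chk.py <<'E'
from h import *
s=robot.get_state();p=s["position"];print(s["time"],p,s["contact_force"],s["torque"],s["gripper_width"],abs(s["joint_vel"]).max())
for n in("wrist","side"):
    rgb,d,m,T=cam(n);W=cloud(d,m,T);P=W.reshape(-1,3);P=P[~np.isnan(P[:,0])]
    P=P[np.hypot(P[:,0]-p[0],P[:,1]-p[1])<.1]
    Q=P[(P[:,2]>p[2]-.024)&(P[:,2]<p[2]-.007)]
    for _ in range(3):   # plate's top plane, trimmed
        a=np.linalg.lstsq(np.c_[Q[:,:2]-p[:2],np.ones(len(Q))],Q[:,2],rcond=None)[0]
        r=Q[:,2]-np.c_[Q[:,:2]-p[:2],np.ones(len(Q))]@a; Q=Q[abs(r)<.003]
    print(n,len(Q),"plate slope dx,dy, z",a)
    H=W.reshape(-1,3);H=H[~np.isnan(H[:,0])];H=H[np.hypot(H[:,0]-.571,H[:,1]+.185)<.04];H=H[H[:,2]>.17]
    print("  wand top",len(H),H.mean(0) if len(H) else "")
save("end",cam("side")[0])
E
python3 chk.py
```

```text
25.425 [0.555  0.1925 0.1606] [-0.8198  0.5042 -6.6079] [ 0.0312 -0.0111 -0.028 ] 0.007850753205734239 0.11452865243057134
wrist 15658 plate slope dx,dy, z [-0.0001  0.0023  0.1484]
  wand top 0 
side 839 plate slope dx,dy, z [-0.0058  0.0179  0.1465]
  wand top 253 [ 0.5689 -0.1882  0.1858]
```

View pics/end.png

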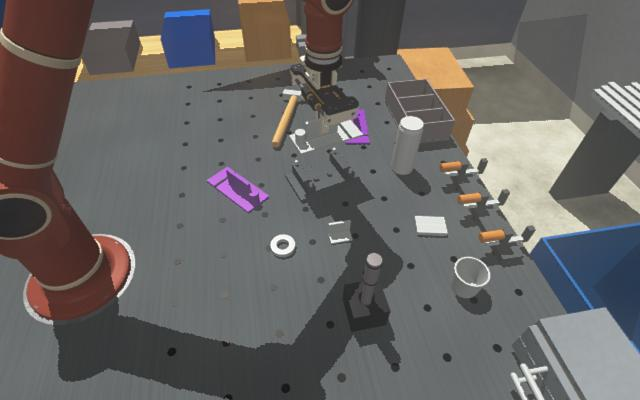

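The side view shows the weldment lifted level above its empty fixture at (325,170), the wand standing in its holder at (372,262), and everything else in place. A few rows to settle, then I hand in.

Emit:
{"api": "arm_command", "payload": {
  "series": [
    [[0,0,0,0,0,0,0],[0,0,0,0,0,0,0],[0,0,0,0,0,0,0],[0,0,0,0,0,0,0]]
  ]
}}

```text
time: 26.08
position: [0.555, 0.1924, 0.1606]
tool_rot: [[0.965, 0.261, -0.002], [0.261, -0.965, 0.001], [-0.002, -0.002, -1.0]]
contact_force: [0.9, -0.1, -6.9]
gripper_width: 0.0078
```

```bash
python3 chk.py; python3 -c "
from bench import robot
print(robot.finish_job())"
```

```text
26.075 [0.555  0.1924 0.1606] [ 0.9379 -0.1015 -6.9325] [-0.0188  0.0212  0.0096] 0.007786782070316554 0.10696980485003785
wrist 15643 plate slope dx,dy, z [0.0001 0.0017 0.1484]
  wand top 0 
side 843 plate slope dx,dy, z [-0.0023  0.0164  0.1464]
  wand top 257 [ 0.5689 -0.1883  0.1858]
the job is handed in; nothing more can be done
None
```

The job is handed in at about 26 s of the 67 s allowed. The program gave no verdict, so the results below are my own measurements.

- **Thermometer on the bead:** I held it over the middle of the bead for about 2 s. It was vertical, with the lens within about 2 mm of the bead's middle and about 60 mm above it, and it stayed clear of the weldment.
- **Thermometer back in its holder:** It was released there. Afterwards its top was within about 1 mm of where it started (z ≈ 0.191), and the last side view shows it still standing.
- **Weldment:** I lifted it about 102 mm by its rib and it is still held over the fixture. The measured tool load is about 6.9 N and the arm was still.
- **Other things on the table:** They looked unmoved in the final side picture. I did not measure them.

**Checks that disagreed:** On how level the weldment is, the wrist camera gave a tilt of about 0.002 rad and the side camera about 0.017 rad, both under the 0.10 limit. On the rib's position, the views differed by about 2 mm; I aimed at the middle and the rib sat centred in the jaws.

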